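# Open the labeller's inspection flap to the set angle and hold it

### The arm

A 6-joint arm with a two-finger parallel gripper is mounted at the origin on the work surface. World frame = base frame: x ahead of the robot, y to its left, z up, the work surface at z = 0. Lengths are in m, angles in rad, forces in N, time in s.
With the tool pointing down it reaches from about 0.4 to 0.925 m from the base axis. Payload 12.5 kg.
Tool frame: the origin (TCP) lies midway between the tips of the shut fingers; the grasp point (between the pads) lies manip.grip_depth behind it (manip.grip_depth is the distance from the TCP to the grasp point, in m); z points along the fingers, x is the direction in which the jaws open and shut, and the axes are right-handed (so a half turn about z gives the same grasp; the last joint's range is limited). The gripper opens to 95 mm and grips with 3 to 60 N. Pads are 20 mm wide; open, the fingers measure 119 mm over their backs; the gripper's body (75 mm by 180 mm) begins 59 mm behind the grasp point.
Start: joints at [-1.413, 0.491, 1.559, -0, 1.092, -0.106], TCP at [0.163, -0.603, 0.215] pointing down, gripper open.
Joint ranges: [-3.1, 3.1], [-0.84, 2.19], [0.05, 2.79], [-1.13, 4.28], [0.06, 2.93], [-2.69, 2.69]. Speed limits (rad/s): [2.22, 2.22, 2.79, 3.14, 3.14, 3.14].

### API

Orientations are given as [roll, pitch, yaw] about the fixed x, y, z axes, in that order (R = Rz(yaw) Ry(pitch) Rx(roll)).
In Python, from plant import manip gives the robot as it stands.
- The arm moves only by the tool jog_arm, never from a script. Its arguments are lists of equal length, an entry for each row: "dp": the shift along the tool's x, y, z in m, a list of three; "spin": the turn about the tool's z in degrees; "fingers": the closure in counts, from 0 (fully open) to 255 (shut). A call has exactly 5 rows; each row shifts and turns the commanded pose from where the row before left it, along the tool's axes as they then stand; what a row does not reach is not made up. A row lasts 1/8 s, in which the tool goes at most 62.5 mm and 10.7 degrees, less where a joint would pass 70% of its speed; a pose out of reach is approached as far as the arm can. A call with a gripper value outside its range is refused whole. The fingers move at their own pace and stop on an object; "squeeze" is the grip in N (left out, the last holds). Time passes only in rows, so rows that do not move let the fingers close, or fill a call up. It gives the time, the measured TCP pose, the force and the opening at its end, in the units of the state.
- manip.read_state(): the state, without advancing time (a new reading comes with each control period).
- manip.snapshot(name): name is "side" or "top" or "wrist"; returns the picture (384x512x3 uint8, red, green, blue); there is no depth.
- manip.camera_info(name): a dict with "fx", "fy", "cx", "cy" (pixels), "world_to_cam" (4x4, takes a point from world to camera coordinates). Camera axes: x right, y down, z forward; pixel columns grow to the right and rows downward; lengths in m; the calibration is good to about 2 mm. A picture is of the moment at which its call begins: read the wrist's pose just before it. camera_info takes no time and is no camera call; for the wrist camera it gives the pose at the moment of the call.
- manip.finish_job(): hands the job in, once; it reports no verdict.
The state is a dict: "time_s": time; "q": joint angles; "joint_vel": joint speeds; "joint_torque": joint torques, N m; "tool_pos": TCP position; "orientation": TCP orientation; "wrist_force": force on the tool from outside, world axes, zero at the start; "ft_torque": the same for the moment, N m; "width": finger opening in m.
Only numpy, scipy, OpenCV 4.12 (cv2) and the standard library are available. Lean on these libraries where they do the work, as an engineer would, in place of code of your own. Each camera call takes 0.05 s, during which the arm holds its last target.

### The job

Lift the white guard panel out of its slot in front of the labelling machine and lean it against the side of the jar crate: lower edge on the bench, a little out from the crate, at a clear slope of about 20 degrees from upright, and let go of it. Then take the flap's black handle, swing the flap up until it is in line with the pointer set on the machine's quadrant, and finish while still holding it there, with nothing but the robot carrying it. Leave the pointer as it is set and do not disturb the jar, the label roll and the glue bottle.

Things in the scene. Friction and masses are not known exactly. Their poses are not given: they have to be found in the camera images.
- panel_center (a point): centre of the guard panel: loose plain white plastic board, 12 thick (its x axis) x 140 wide (y) x 190 mm high (z, up), about 0.3 kg. At the start it stands upright in the slot in front of the machine, its lower edge 8 mm above the bench, so its top edge is 198 mm up and free to pinch from above across the thickness.
- panel_foot (a point): middle of the guard panel's lower edge (centre of its underside), 95 mm below panel_center along the panel's z; same axes.
- panel: the guard panel itself; origin and axes as panel_foot. Its slot is 17 mm wide and holds its lowest 36 mm: lift it at least 45 mm straight up.
- crate: heavy grey plastic crate full of jars, fixed on the bench: 200 (x) x 220 (y) x 100 mm high, origin at the centre of its underside. Its face at x = -100 mm looks to the robot; the bench before it is free. Lid tops inside end just below the rim.
- machine: bench labelling machine, fixed; origin on the bench under the housing's centre, x away from the robot, y to its left. Housing 200 wide, x = -125 to +133 mm, 113 mm high behind the hinge. Base plate 210 wide, 8 thick, runs forward to x = -255 mm; the panel's slot is on it at x = -225 (lips 44 mm high). A round-bar quadrant, radius 125, stands 115 to 121 mm left (+y) of the middle, centred on the hinge line.
- flap: inspection flap: steel plate 150 long x 170 wide x 5 mm, about 0.5 kg, level on the housing when shut, hinged at its far edge. Origin mid-width on the hinge line (machine x = +20, y = 0, 110 mm up). Its x axis runs in the plate from free edge to hinge, y is the hinge line (machine's y). Swings freely, falls shut when let go; opening lifts the free edge.
- flap_hinge (a point): middle of the hinge line, 110 mm above the bench; axes of the flap.
- flap_grip (a point): point on the axis of the flap's handle, 190 mm from the hinge line, 110 mm above the bench when shut. The handle is a black round bar 20 mm thick, sticking out from the free edge in the flap's plane, 156 to 218 mm from the hinge line. Pinch it from above, fingers left and right of it (along y); it turns between the fingers as the flap swings. Axes of the flap.
- pointer_tip (a point): tip of the pointer: flat dark steel bar 14 mm high x 6 thick, 140 mm long from the hinge line, 108 mm to the +y side of the flap's middle, turning about the same hinge line, clamped at the wanted angle by a small black knob. Its x axis runs along the bar to the hinge line: flap and pointer are in line when their x axes are parallel.
- pointer (a joint): the pointer's angle above level, rad, 0.6 to 1.05; stiff, stays as set. The flap's opening angle, counted from level in the same way (0 shut, limit 1.45), must equal it.
- jar: bystander: filled jar with a black lid, 68 mm across, 95 mm high, origin at the centre of its underside, left of the machine.
- roll: bystander: roll of white labels lying flat, 84 mm across, 45 mm high, origin at the centre of its underside, on top of the machine's rear housing behind the flap (113 mm up).
- glue: bystander: white squeeze bottle with a nozzle, 54 mm across, 150 mm high, origin at the centre of its underside, right of the crate.
There are look-alikes about, which are no part of the job. There is more than one size of the panel; the job needs the smallest.

How it is judged:
By the outcome, as a careful person would: the job done as asked, in the order asked, and still so for the second after the job is handed in, while the arm keeps its last pose, push and grip.
It also fails if it takes over 58 s, if anything falls off the work surface, if the arm or the gripper's body presses on something with over 40 N, if the wrist force passes 120 N, or if a joint passes its speed limit or range.

## Working session

There is one attempt and no reset: what is moved stays moved. The work goes in short steps, Python scripts to look and compute and a tool call to move; the robot and the scene stay as the last step left them, time stands still between calls to the robot, and variables do not carry over. Pictures are saved under pics/ and viewed, and the job is handed in when it is done.

Besides the shell and the picture viewer there is one more tool, called after ">>>" in YAML: its name, and indented under it one key for each argument. jog_arm: Moves the arm, as the interface text tells. Its arguments: {"type":"object","properties":{"dp":{"type":"array","items":{"type":"array","items":{"type":"number"}}},"spin":{"type":"array","items":{"type":"number"}},"fingers":{"type":"array","items":{"type":"number"}},"squeeze":{"type":"number"}},"required":["dp","spin","fingers"]}

```bash
ls; mkdir -p pics
cat > h.py <<'E'
import numpy as np,cv2,json
from plant import manip
np.set_printoptions(precision=4,suppress=True)
def snap(n,f):
    im=manip.snapshot(n); cv2.imwrite('pics/'+f,im[:,:,::-1]); return im
E
python3 - <<'E'
from h import *
print(manip.read_state(),manip.grip_depth)
for n in('side','top','wrist'):
    print(n,manip.camera_info(n)); snap(n,n+'0.png')
E
```

```text
pics
{'time_s': 0.0, 'q': array([-1.4126,  0.4916,  1.5595, -0.    ,  1.0917, -0.1056]), 'joint_vel': array([-0.0012,  0.0003, -0.001 , -0.0001,  0.0005,  0.0006]), 'joint_torque': array([  0.0031, -61.2628, -25.8179,   0.0694,   0.0483,  -0.0001]), 'tool_pos': array([ 0.1629, -0.6031,  0.214 ]), 'orientation': array([-3.1415,  0.0012, -1.307 ]), 'wrist_force': array([ 0.2072, -0.372 , -1.5202]), 'ft_torque': array([-0.0131, -0.0511,  0.0923]), 'width': 0.09507502766834665} 0.0188
side {'fx': 406.77558520518005, 'fy': 406.77558520518005, 'cx': 246.09663252251005, 'cy': 191.0036545391446, 'world_to_cam': array([[-0.8443, -0.5357, -0.009 ,  0.4455],
       [-0.3155,  0.5108, -0.7997,  0.241 ],
       [ 0.433 , -0.6724, -0.6003,  1.0702],
       [ 0.    ,  0.    ,  0.    ,  1.    ]])}
top {'fx': 482.29384029127596, 'fy': 482.29384029127596, 'cx': 252.2833140634006, 'cy': 192.93645816688223, 'world_to_cam': array([[-0.0249, -0.9997,  0.0016, -0.0014],
       [-0.9887,  0.0244, -0.148 ,  0.553 ],
       [ 0.1479, -0.0052, -0.989 ,  1.6417],
       [ 0.    ,  0.    ,  0.    ,  1.    ]])}
wrist {'fx': 341.46172945018964, 'fy': 341.46172945018964, 'cx': 253.15092243022056, 'cy': 191.4852756182859, 'world_to_cam': array([[ 0.2609, -0.9654, -0.0013, -0.6249],
       [-0.9285, -0.2513,  0.2734, -0.0302],
       [-0.2642, -0.0702, -0.9619,  0.3914],
       [ 0.    ,  0.    ,  0.    ,  1.    ]])}
```

View pics/side0.png

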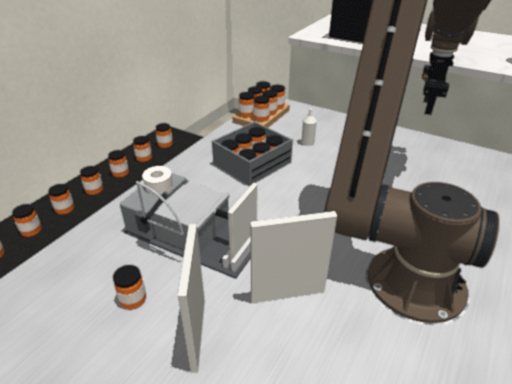

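View pics/top0.png

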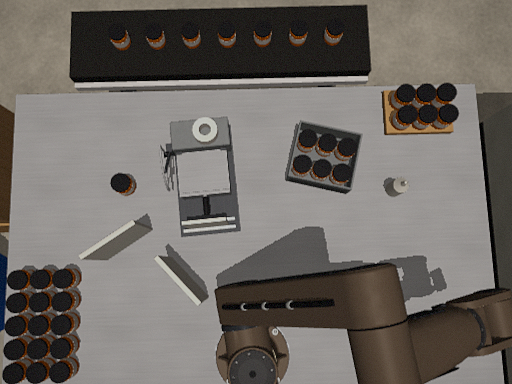

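View pics/wrist0.png

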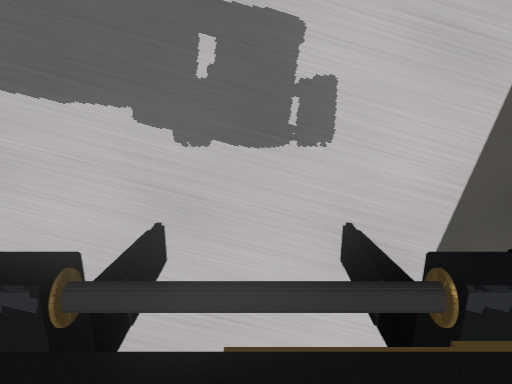

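The side view shows the slot panel at about (243,225), two free-standing look-alikes at (193,300) and (290,258), and the crate at (252,152). The top view shows the panel edge in the slot at about (208,222), the look-alikes at (115,238) and (182,275), the crate at (323,156), and a second jar tray at (420,110). Next I'll take a close crop.

Run:
```python
import cv2
a=cv2.imread('pics/top0.png');b=cv2.imread('pics/side0.png')
cv2.imwrite('pics/tc.png',cv2.resize(a[105:245,145:265],None,fx=5,fy=4.2*5/4.2,interpolation=cv2.INTER_CUBIC)[:600*2])
c=cv2.resize(a[110:245,150:270],None,fx=4.4,fy=4.4,interpolation=cv2.INTER_CUBIC);cv2.imwrite('pics/tc.png',c)
c=cv2.resize(b[160:275,110:270],None,fx=5,fy=5,interpolation=cv2.INTER_CUBIC);cv2.imwrite('pics/sc.png',c)
c=cv2.resize(a[110:200,275:415],None,fx=5.7,fy=5.7,interpolation=cv2.INTER_CUBIC);cv2.imwrite('pics/cc.png',c)
```

```text
(no output)
```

View pics/tc.png

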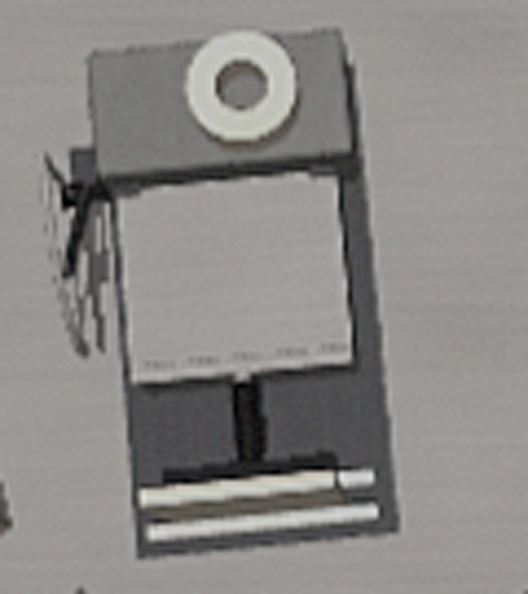

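View pics/sc.png

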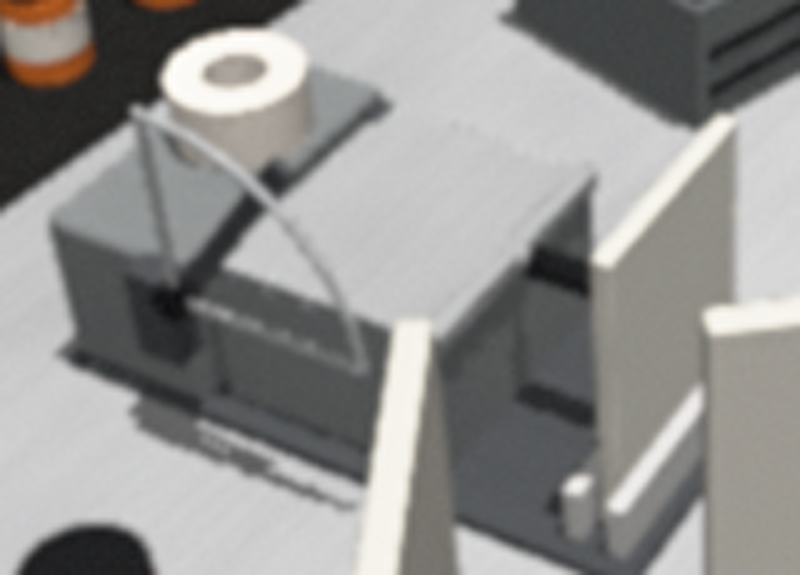

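View pics/cc.png

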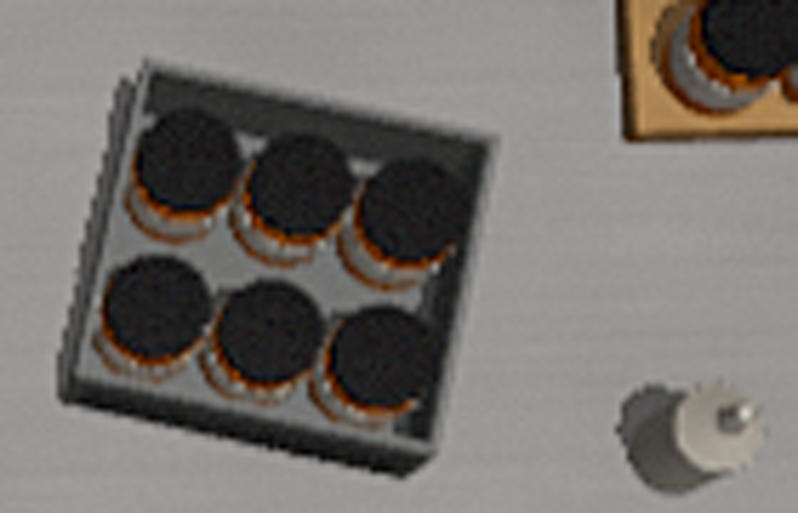

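The panel in the slot (top (208,222), side (243,225)) is the one in the slot on the base plate, and it's visibly smaller than the two loose ones. Now the fits.

```bash
cat >> h.py <<'E'
from scipy.optimize import least_squares
CI={n:manip.camera_info(n) for n in('side','top')}
def plane(n,px,z,ci=None):
    c=ci or CI[n]; W=np.array(c['world_to_cam']);R=W[:3,:3];t=W[:3,3]
    px=np.atleast_2d(px).astype(float); d=np.c_[(px[:,0]-c['cx'])/c['fx'],(px[:,1]-c['cy'])/c['fy'],np.ones(len(px))]@R
    o=-R.T@t; return o+d*((z-o[2])/d[:,2])[:,None]
def proj(n,P,ci=None):
    c=ci or CI[n]; W=np.array(c['world_to_cam']); p=np.atleast_2d(P)@W[:3,:3].T+W[:3,3]
    return np.c_[c['fx']*p[:,0]/p[:,2]+c['cx'],c['fy']*p[:,1]/p[:,2]+c['cy']]
E
python3 - <<'E'
from h import *
tc=lambda a:np.array([150,110])+np.array(a)/4.4
cc=lambda a:np.array([275,110])+np.array(a)/5.7
C=plane('top',cc([[148,62],[497,137],[437,448],[78,382]]),.1)
print('crate',C,C.mean(0),[np.linalg.norm(C[i]-C[i-1]) for i in range(4)],[np.degrees(np.arctan2(*(C[i]-C[j])[[1,0]])) for i,j in((0,3),(1,2))])
P=plane('top',tc([[141,506],[337,488],[140,488],[336,470]]),.198);print('panel',P,P.mean(0),np.linalg.norm(P[0]-P[1]),np.linalg.norm(P[0]-P[2]))
d=P[0]-P[1];print(np.degrees(np.arctan2(-d[0],d[1])))
B=plane('top',tc([[138,557],[400,530]]),.008);print('base',B,np.linalg.norm(B[0]-B[1]));d=B[0]-B[1];print(np.degrees(np.arctan2(-d[0],d[1])))
Hh=plane('top',tc([[90,52],[343,30],[355,155],[98,178]]),.113);print(Hh)
for n,px,z in(('roll',[[243,87]],.158),):print(n,plane('top',tc(px),z))
print('glue',plane('top',cc([[735,415]]),.15)); print('jar',plane('top',[[123,182]],.095))
E
```

```text
crate [[ 0.7906 -0.1886  0.1   ]
 [ 0.7389 -0.3967  0.1   ]
 [ 0.5505 -0.3501  0.1   ]
 [ 0.5954 -0.1392  0.1   ]] [ 0.6688 -0.2687  0.1   ] [np.float64(0.20141724992912108), np.float64(0.2144494805398787), np.float64(0.1940532282341047), np.float64(0.21559325062703613)] [np.float64(-14.189300952384835), np.float64(-13.896938021469111)]
panel [[0.4334 0.2079 0.198 ]
 [0.4427 0.0684 0.198 ]
 [0.4462 0.2086 0.198 ]
 [0.4556 0.0689 0.198 ]] [0.4445 0.1385 0.198 ] 0.1398397441557899 0.012867409921377755
3.8424576730814657
base [[0.409  0.2375 0.008 ]
 [0.4253 0.0281 0.008 ]] 0.21005012750693366
4.459760930062133
[[0.7943 0.2584 0.113 ]
 [0.8072 0.0619 0.113 ]
 [0.7073 0.0544 0.113 ]
 [0.694  0.2522 0.113 ]]
roll [[0.7504 0.1359 0.158 ]]
glue [[ 0.5578 -0.5116  0.15  ]]
jar [[0.593  0.4219 0.095 ]]
```

```bash
cat >> h.py <<'E'
MYAW=np.radians(4.1); MO=np.array([.670,.151,0])
def mach(p,y=None,o=None):
    y=MYAW if y is None else y; o=MO if o is None else o
    p=np.atleast_2d(p); c,s=np.cos(y),np.sin(y)
    return o+np.c_[c*p[:,0]-s*p[:,1],s*p[:,0]+c*p[:,1],p[:,2]]
def ptr(a,r=(0,.14),y=.108): return mach([[.02-q*np.cos(a),y,.11+q*np.sin(a)] for q in r])
E
python3 - <<'E'
from h import *
for n,f,roi in(('side','side0.png',(120,170,90,70)),('top','top0.png',(150,130,60,60))):
    im=cv2.imread('pics/'+f);x,y,w,h=roi;S=8
    c=cv2.resize(im[y:y+h,x:x+w],None,fx=S,fy=S,interpolation=cv2.INTER_CUBIC)
    raw=c.copy()
    f2=lambda p:[tuple(int(v) for v in ((q-np.array([x,y])+.5)*S)) for q in p]
    for a,col in((.6,(0,0,255)),(.8,(0,255,0)),(1.05,(255,0,0))):
        p=f2(proj(n,ptr(a)));cv2.line(c,p[0],p[1],col,1)
    ar=f2(proj(n,np.vstack([ptr(t,(.125,),.118) for t in np.linspace(0,1.57,20)])))
    for q in ar: cv2.circle(c,q,2,(255,0,255),-1)
    for q in f2(proj(n,mach([[-.255,.105,.008],[-.255,-.105,.008],[-.125,.1,.1],[.133,.1,.113],[.133,-.1,.113]]))): cv2.circle(c,q,4,(0,255,255),-1)
    cv2.imwrite(f'pics/p_{n}.png',c);cv2.imwrite(f'pics/p_{n}r.png',raw)
# look-alikes
print(plane('top',[[137,215],[150,222],[80,257],[168,248],[205,300]],.2)[:,:2])
for z in(.2,.24,.28):print(z,plane('side',[[252,218],[335,214],[187,300]],z)[:,:2],plane('top',[[207,297],[156,258]],z)[:,:2])
E
```

```text
[[0.4681 0.3486]
 [0.4451 0.3078]
 [0.3419 0.5234]
 [0.3628 0.2515]
 [0.2021 0.1384]]
0.2 [[0.3799 0.203 ]
 [0.2165 0.0842]
 [0.3591 0.4754]] [[0.2109 0.1322]
 [0.333  0.2885]]
0.24 [[0.3554 0.2426]
 [0.2022 0.1312]
 [0.3359 0.4979]] [[0.2134 0.1285]
 [0.3322 0.2807]]
0.28 [[0.3309 0.2821]
 [0.188  0.1782]
 [0.3127 0.5204]] [[0.2158 0.1248]
 [0.3314 0.2728]]
```

View pics/p_side.png

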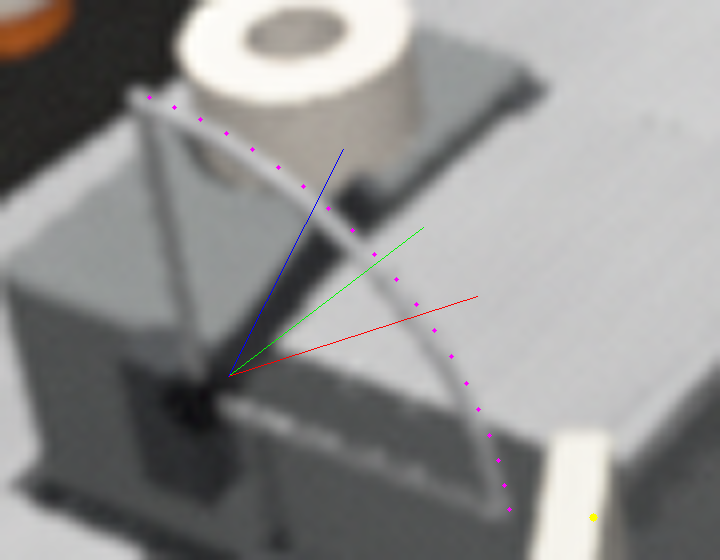

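View pics/p_top.png

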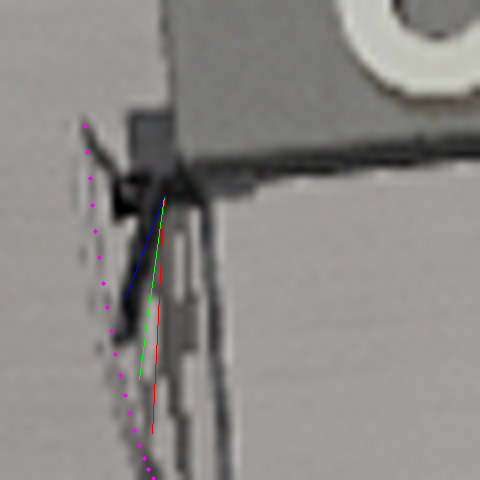

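View pics/p_sider.png

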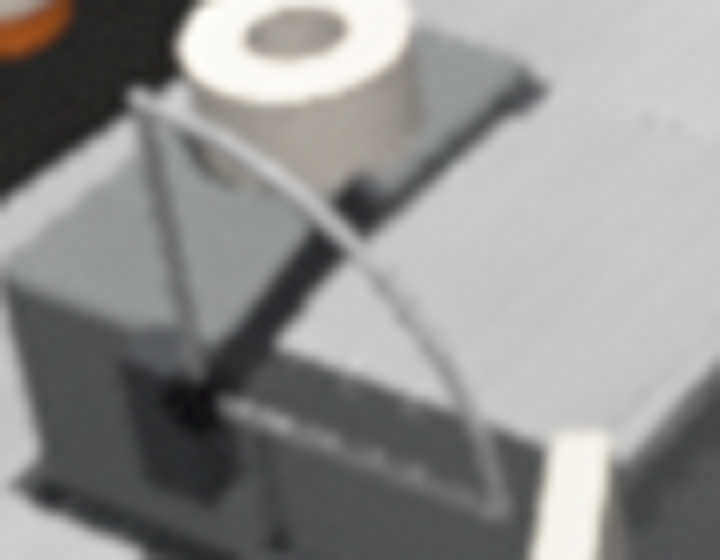

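The pointer angle reads at about 0.93–0.97 rad for now, and I'll refine it with the wrist camera. Planning the approach to the panel.

```bash
cat > plan.py <<'E'
from h import *
# rows: list of (x,y,z,yawdeg,n)
def plan(wps,start=None):
    s=manip.read_state()
    p=np.array(s['tool_pos']);yaw=np.degrees(s['orientation'][2])
    if start: p=np.array(start[:3]);yaw=start[3]
    out=[]
    for *t,ty,n in wps:
        t=np.array(t)
        for i in range(n):
            stp=(t-p)/(n-i); y=np.radians(yaw)
            ex=np.array([np.cos(y),np.sin(y),0]);ey=np.array([np.sin(y),-np.cos(y),0])
            d=np.round([stp@ex,stp@ey,-stp[2]],3); sp=round(-(ty-yaw)/(n-i),1)
            out.append((d.tolist(),sp)); p=p+d[0]*ex+d[1]*ey-np.array([0,0,d[2]]); yaw-=sp
    for k in range(0,len(out),5):
        print([o[0] for o in out[k:k+5]],[o[1] for o in out[k:k+5]])
    print('end',p,yaw)
E
python3 - <<'E'
from plan import *
plan([(.25,-.52,.27,-60,3),(.40,-.35,.29,-35,5),(.48,-.08,.29,-10,6),(.46,.10,.26,4,6)])
E
```

```text
[[-0.019, -0.035, -0.019], [-0.016, -0.037, -0.018], [-0.013, -0.038, -0.019], [-0.014, -0.043, -0.004], [-0.011, -0.044, -0.004]] [np.float64(-5.0), np.float64(-4.9), np.float64(-5.0), np.float64(-5.0), np.float64(-5.0)]
[[-0.007, -0.045, -0.004], [-0.003, -0.045, -0.004], [0.001, -0.046, -0.004], [-0.015, -0.044, 0.0], [-0.011, -0.045, 0.0]] [np.float64(-5.0), np.float64(-5.0), np.float64(-5.0), np.float64(-4.2), np.float64(-4.2)]
[[-0.008, -0.046, 0.0], [-0.005, -0.047, 0.0], [-0.001, -0.047, 0.0], [0.001, -0.047, 0.0], [-0.008, -0.029, 0.005]] [np.float64(-4.1), np.float64(-4.2), np.float64(-4.1), np.float64(-4.2), np.float64(-2.3)]
[[-0.007, -0.029, 0.005], [-0.006, -0.03, 0.005], [-0.005, -0.03, 0.005], [-0.004, -0.03, 0.005], [-0.003, -0.03, 0.005]] [np.float64(-2.3), np.float64(-2.3), np.float64(-2.4), np.float64(-2.3), np.float64(-2.4)]
end [0.4596 0.1001 0.2602] 4.014010527567094
```

>>> jog_arm:
  dp:
    - [-0.019,-0.035,-0.019]
    - [-0.016,-0.037,-0.018]
    - [-0.013,-0.038,-0.019]
    - [-0.014,-0.043,-0.004]
    - [-0.011,-0.044,-0.004]
  spin: [-5,-5,-5,-5,-5]
  fingers: [0,0,0,0,0]
  squeeze: 20

```text
time_s: 0.78
tool_pos: [0.3106, -0.4511, 0.2788]
orientation: [-3.142, -0.0, -0.868]
wrist_force: [1.0, 0.7, -0.8]
width: 0.0955
```

>>> jog_arm:
  dp:
    - [-0.007,-0.045,-0.004]
    - [-0.003,-0.045,-0.004]
    - [0.001,-0.046,-0.004]
    - [-0.015,-0.044,0]
    - [-0.011,-0.045,0]
  spin: [-5,-5,-5,-4.2,-4.2]
  fingers: [0,0,0,0,0]

```text
time_s: 1.4
tool_pos: [0.4263, -0.2588, 0.2904]
orientation: [-3.142, 0.0, -0.46]
wrist_force: [0.9, -0.6, -0.1]
width: 0.0949
```

>>> jog_arm:
  dp:
    - [-0.008,-0.046,0]
    - [-0.005,-0.047,0]
    - [-0.001,-0.047,0]
    - [0.001,-0.047,0]
    - [-0.008,-0.029,0.005]
  spin: [-4.2,-4.2,-4.2,-4.2,-2.3]
  fingers: [0,0,0,0,0]

```text
time_s: 2.02
tool_pos: [0.4758, -0.048, 0.2856]
orientation: [-3.142, -0.0, -0.126]
wrist_force: [-0.2, -0.5, -0.6]
width: 0.0951
```

>>> jog_arm:
  dp:
    - [-0.007,-0.029,0.005]
    - [-0.006,-0.03,0.005]
    - [-0.005,-0.03,0.005]
    - [-0.004,-0.03,0.005]
    - [-0.003,-0.03,0.005]
  spin: [-2.3,-2.3,-2.4,-2.3,-2.4]
  fingers: [0,0,0,0,0]

```text
time_s: 2.65
tool_pos: [0.4572, 0.1013, 0.2604]
orientation: [3.141, 0.0, 0.077]
wrist_force: [-0.3, -0.8, -0.5]
width: 0.0952
```

Run:
```python
from h import *
ci=manip.camera_info('wrist'); im=snap('wrist','w1.png'); np.save('w1.npy',ci,allow_pickle=True)
print(manip.read_state()['tool_pos'],manip.read_state()['orientation'])
W=ci['world_to_cam'];print(-W[:3,:3].T@W[:3,3])
print('predict panel top',proj('w',mach([[-.231,.07,.198],[-.231,-.07,.198],[-.219,.07,.198],[-.219,-.07,.198]]),ci))
```

```text
[0.4565 0.1034 0.2598] [-3.1408  0.0012  0.0793]
[0.4522 0.1781 0.4302]
predict panel top [[228.4562  49.1722]
 [231.1911 251.5923]
 [247.4459  49.2797]
 [247.3183 251.6688]]
```

View pics/w1.png

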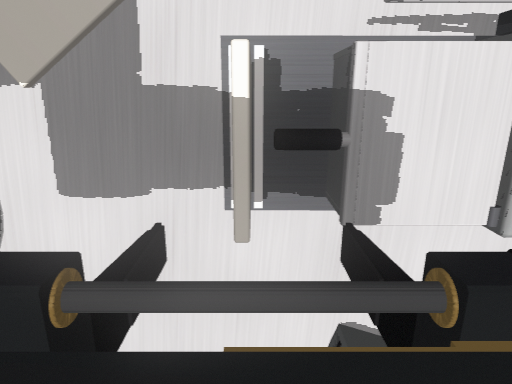

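The wrist view shows the panel's top edge at u≈231–250, v≈40–242, with the handle at (308,139) behind it.

Run:
```python
from plan import *
ci=np.load('w1.npy',allow_pickle=True).item()
P=plane('w',[[240,40],[242,242]],.198,ci);print(P,P.mean(0)); d=P[0]-P[1];print(np.degrees(np.arctan2(-d[0],d[1])),np.linalg.norm(d))
print('handle',plane('w',[[308,139],[275,139],[341,139]],.12,ci))
print('flap edge', plane('w',[[366,42],[356,224],[506,225]],.1125,ci))
m=P.mean(0)
plan([(m[0],m[1],.24,4.1,2),(m[0],m[1],.163,4.1,3)])
```

```text
[[0.4415 0.2102 0.198 ]
 [0.4521 0.073  0.198 ]] [0.4468 0.1416 0.198 ]
4.411552296365385 0.13760290210903148
handle [[0.5047 0.1432 0.12  ]
 [0.475  0.1409 0.12  ]
 [0.5345 0.1455 0.12  ]]
flap edge [[0.5457 0.2288 0.1125]
 [0.5637 0.0624 0.1125]
 [0.7127 0.0728 0.1125]]
[[-0.003, -0.019, 0.01], [-0.004, -0.02, 0.01], [0.0, 0.0, 0.026], [0.0, 0.0, 0.025], [0.0, 0.0, 0.026]] [np.float64(0.2), np.float64(0.2), np.float64(0.0), np.float64(0.0), np.float64(0.0)]
end [0.4465 0.1418 0.1628] 4.144246681238381
```

>>> jog_arm:
  dp:
    - [-0.004,-0.019,0.01]
    - [-0.005,-0.019,0.01]
    - [0,0,0.026]
    - [0,0,0.025]
    - [0,0,0.026]
  spin: [0.2,0.1,0,0,0]
  fingers: [0,0,0,0,0]
  squeeze: 15

```text
time_s: 3.32
tool_pos: [0.4458, 0.1374, 0.1629]
orientation: [3.141, -0.0, 0.07]
wrist_force: [-0.1, 0.7, -0.9]
width: 0.0953
```

>>> jog_arm:
  dp:
    - [0,0,0]
    - [0,0,0]
    - [0,0,0]
    - [0,0,0]
    - [0,0,0]
  spin: [0,0,0,0,0]
  fingers: [180,255,255,255,255]

```text
time_s: 3.95
tool_pos: [0.4459, 0.1376, 0.164]
orientation: [3.142, -0.001, 0.07]
wrist_force: [-0.9, -0.7, -0.2]
width: 0.0506
```

>>> jog_arm:
  dp:
    - [0,0,0]
    - [0,0,0]
    - [0,0,0]
    - [0,0,0]
    - [0,0,0]
  spin: [0,0,0,0,0]
  fingers: [255,255,255,255,255]

```text
time_s: 4.58
tool_pos: [0.4458, 0.1376, 0.1636]
orientation: [3.142, -0.0, 0.07]
wrist_force: [0.3, 0.4, -0.6]
width: 0.0121
```

>>> jog_arm:
  dp:
    - [0,0,0]
    - [0,0,0]
    - [0,0,-0.005]
    - [0,0,-0.012]
    - [0,0,-0.015]
  spin: [0,0,0,0,0]
  fingers: [255,255,255,255,255]

```text
time_s: 5.2
tool_pos: [0.4456, 0.1376, 0.1964]
orientation: [3.141, 0.0, 0.07]
wrist_force: [1.0, -0.3, -3.4]
width: 0.0119
```

Run:
```python
from plan import *
plan([(.4456,.1376,.266,4,2),(.446,.05,.266,0,3),(.47,-.08,.266,-6,5),(.51,-.229,.266,-14,5)])
```

```text
[[-0.0, -0.0, -0.035], [-0.0, -0.0, -0.035], [-0.002, 0.029, 0.0], [-0.001, 0.029, 0.0], [-0.001, 0.029, 0.0]] [np.float64(0.0), np.float64(0.0), np.float64(1.3), np.float64(1.4), np.float64(1.3)]
[[0.005, 0.026, 0.0], [0.005, 0.026, 0.0], [0.006, 0.026, 0.0], [0.007, 0.026, 0.0], [0.007, 0.025, 0.0]] [np.float64(1.2), np.float64(1.2), np.float64(1.2), np.float64(1.2), np.float64(1.2)]
[[0.011, 0.029, 0.0], [0.012, 0.029, 0.0], [0.013, 0.028, 0.0], [0.013, 0.028, 0.0], [0.014, 0.027, 0.0]] [np.float64(1.6), np.float64(1.6), np.float64(1.6), np.float64(1.6), np.float64(1.6)]
end [ 0.5101 -0.2291  0.2664] -13.983318540902173
```

>>> jog_arm:
  dp:
    - [0,0,-0.03]
    - [0,0,-0.035]
    - [-0.002,0.02,-0.005]
    - [-0.002,0.032,0]
    - [-0.001,0.034,0]
  spin: [0,0,1.3,1.4,1.3]
  fingers: [255,255,255,255,255]

```text
time_s: 5.82
tool_pos: [0.4442, 0.0507, 0.2665]
orientation: [3.141, -0.001, 0.0]
wrist_force: [0.4, 0.5, -3.1]
width: 0.0118
```

>>> jog_arm:
  dp:
    - [0.005,0.026,0]
    - [0.005,0.026,0]
    - [0.006,0.026,0]
    - [0.007,0.026,0]
    - [0.007,0.025,0]
  spin: [1.2,1.2,1.2,1.2,1.2]
  fingers: [255,255,255,255,255]

```text
time_s: 6.45
tool_pos: [0.4691, -0.0797, 0.2663]
orientation: [3.141, -0.0, -0.105]
wrist_force: [-0.0, 0.8, -4.1]
width: 0.0119
```

>>> jog_arm:
  dp:
    - [0.011,0.029,0]
    - [0.012,0.029,0]
    - [0.013,0.028,0]
    - [0.013,0.028,0]
    - [0.01,0.015,0]
  spin: [1.6,1.6,1.6,1.6,1.6]
  fingers: [255,255,255,255,255]

```text
time_s: 7.08
tool_pos: [0.5076, -0.2167, 0.2661]
orientation: [3.141, -0.0, -0.246]
wrist_force: [-0.5, 0.7, -3.9]
width: 0.0117
```

Run:
```python
from h import *
ci=manip.camera_info('wrist'); im=snap('wrist','w2.png'); np.save('w2.npy',ci,allow_pickle=True)
snap('top','t2.png')
s=manip.read_state();print(s['time_s'],s['tool_pos'],s['orientation'],s['width'])
a=cv2.imread('pics/t2.png');c=cv2.resize(a[110:250,150:400],None,fx=3.2,fy=3.2,interpolation=cv2.INTER_CUBIC);cv2.imwrite('pics/t2c.png',c)
```

```text
7.175 [ 0.5079 -0.2167  0.2657] [ 3.1414 -0.0002 -0.2462] 0.011803151550094764
```

View pics/w2.png

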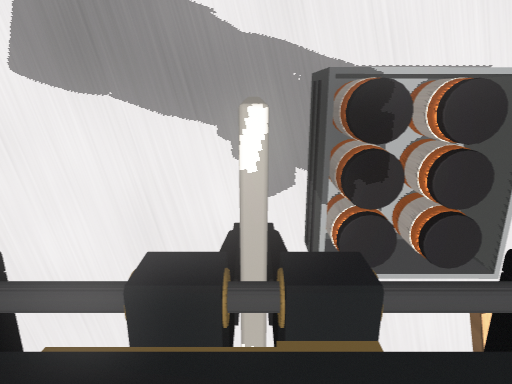

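View pics/t2c.png

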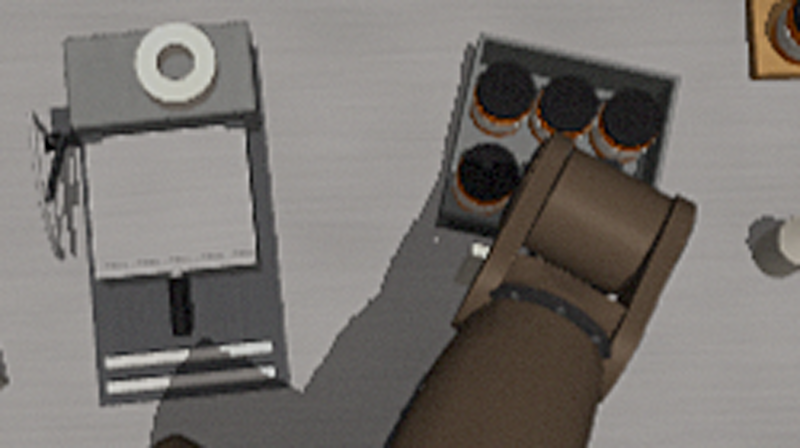

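Run:
```python
from h import *
a=cv2.imread('pics/w2.png');c=cv2.resize(a[55:290,290:390],None,fx=2.5,fy=2.5,interpolation=cv2.INTER_CUBIC);c=cv2.hconcat([c,cv2.resize(a[55:100,290:390],(500,587))]);cv2.imwrite('pics/w2c.png',c)
ci=np.load('w2.npy',allow_pickle=True).item()
yw=np.radians(-14);ex=np.array([np.cos(yw),np.sin(yw),0]);ey=np.array([-np.sin(yw),np.cos(yw),0])
O=np.array([.6688,-.2687,0])
for z in (.1,0): print(proj('w',[O-.1*ex+.11*ey+[0,0,z],O-.1*ex-.11*ey+[0,0,z]],ci))
```

```text
Traceback (most recent call last):
cv2.error: OpenCV(4.12.0) /io/opencv/modules/core/src/matrix_operations.cpp:64: error: (-215:Assertion failed) src[i].dims <= 2 && src[i].rows == src[0].rows && src[i].type() == src[0].type() in function 'hconcat'
```

Run:
```python
from h import *
a=cv2.imread('pics/w2.png');c=cv2.resize(a[55:290,290:390],None,fx=2.5,fy=2.5,interpolation=cv2.INTER_CUBIC);c=cv2.hconcat([c,cv2.resize(a[55:100,290:340],(500,c.shape[0]))]);cv2.imwrite('pics/w2c.png',c)
ci=np.load('w2.npy',allow_pickle=True).item()
yw=np.radians(-14);ex=np.array([np.cos(yw),np.sin(yw),0]);ey=np.array([-np.sin(yw),np.cos(yw),0])
O=np.array([.6688,-.2687,0])
for z in (.1,0): print(proj('w',[O-.1*ex+.11*ey+[0,0,z],O-.1*ex-.11*ey+[0,0,z]],ci))
```

```text
[[326.1579  70.4171]
 [314.855  281.1826]]
[[309.1476  75.9902]
 [302.3019 243.2406]]
```

View pics/w2c.png

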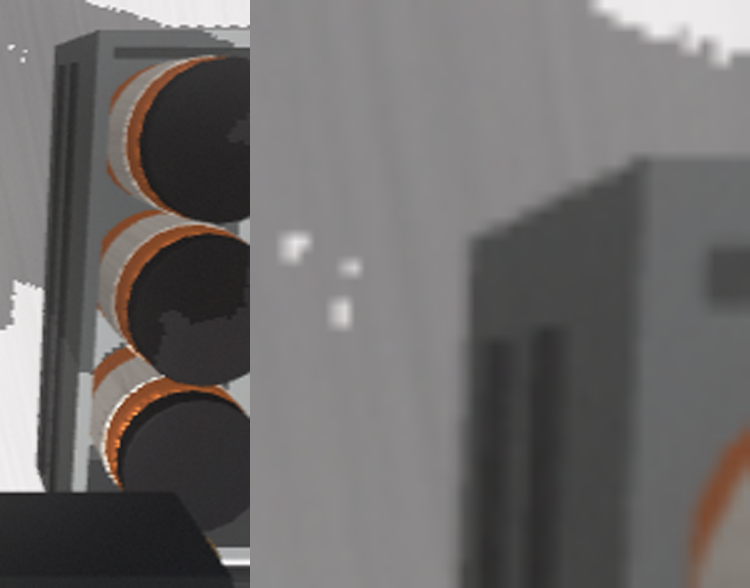

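Run:
```python
from h import *
ci=np.load('w2.npy',allow_pickle=True).item()
yw=-.2462;ex=np.array([np.cos(yw),np.sin(yw),0]);ey=np.array([-np.sin(yw),np.cos(yw),0])
T=np.array([.5079,-.2167,.3007])
print(proj('w',[T+a*ex+b*ey for a in(-.006,.006) for b in(.0,.04,.073)],ci))
a=cv2.imread('pics/w2.png')
for v in(110,130,170,200,240): print(v,a[v,232:276,1])
```

```text
[[238.1201 275.6871]
 [236.9612 188.5385]
 [235.8596 105.6929]
 [265.2347 275.6867]
 [266.1924 188.5404]
 [267.1029 105.6974]]
110 [142 144 142 144 143 141 139 153 167 172 178 183 183 184 184 238 255 255
 255 255 255 255 255 255 255 255 255 255 255 255 255 255 254 252 247 230
 179 141 145 146 145 144 144 145]
130 [150 149 150 151 149 149 148 152 169 175 237 255 255 255 255 255 255 255
 255 255 255 255 255 255 255 255 255 255 255 255 255 254 254 252 246 227
 170 148 146 147 147 146 148 149]
170 [237 237 238 236 236 236 227 180 164 173 179 185 187 186 186 239 255 255
 255 255 255 255 255 255 255 251 186 187 186 187 186 185 179 172 166 151
 139 147 147 146 146 146 145 145]
200 [238 238 237 237 239 240 232 196 153 167 173 180 185 182 183 183 182 183
 183 183 183 182 183 182 182 182 182 182 181 182 182 180 175 168 157 173
 224 236 236 237 237 235 234 235]
240 [ 57  57  56  58  56  57  59  79 126 159 166 173 178 178 178 177 178 179
 179 179 178 177 179 179 179 178 178 178 178 178 178 173 167 162 141  89
  53  52  52  51  50  52  51  50]
```

Run:
```python
from plan import *
plan([(.533,-.236,.21,-14.1,3),(.533,-.236,.160,-14,2)])
```

```text
[[0.01, 0.004, 0.019], [0.01, 0.004, 0.018], [0.009, 0.005, 0.019], [0.0, -0.0, 0.025], [0.0, -0.0, 0.025]] [np.float64(-0.0), np.float64(-0.0), np.float64(-0.0), np.float64(-0.1), np.float64(-0.0)]
end [ 0.5328 -0.2364  0.1597] -14.00654308368058
```

>>> jog_arm:
  dp:
    - [0.01,0.004,0.019]
    - [0.01,0.004,0.018]
    - [0.009,0.005,0.019]
    - [0,0,0.028]
    - [0,0,0.02]
  spin: [0,0,0,0,0]
  fingers: [255,255,255,255,255]

```text
time_s: 7.8
tool_pos: [0.5324, -0.235, 0.1591]
orientation: [-3.141, 0.002, -0.244]
wrist_force: [-0.7, -0.7, -3.6]
width: 0.0121
```

>>> jog_arm:
  dp:
    - [0,0,0.002]
    - [0,0,0.001]
    - [0,0,0.001]
    - [0,0,0.001]
    - [0,0,0.001]
  spin: [0,0,0,0,0]
  fingers: [255,255,255,255,255]

```text
time_s: 8.43
tool_pos: [0.5326, -0.2352, 0.1559]
orientation: [3.141, -0.001, -0.244]
wrist_force: [0.2, -1.0, -4.1]
width: 0.0119
```

>>> jog_arm:
  dp:
    - [0,0,0.001]
    - [0,0,0.001]
    - [0,0,0]
    - [0,0,0]
    - [0,0,0]
  spin: [0,0,0,0,0]
  fingers: [255,255,255,255,255]

```text
time_s: 9.05
tool_pos: [0.5332, -0.2351, 0.1556]
orientation: [3.141, -0.003, -0.244]
wrist_force: [-1.3, 4.6, 13.7]
width: 0.0117
```

>>> jog_arm:
  dp:
    - [0,0,-0.001]
    - [0,0,0]
    - [0,0,0]
    - [0,0,0]
    - [0,0,0]
  spin: [0,0,0,0,0]
  fingers: [255,255,175,175,175]

```text
time_s: 9.68
tool_pos: [0.5325, -0.2353, 0.1545]
orientation: [3.142, 0.0, -0.244]
wrist_force: [-0.1, 0.4, -0.1]
width: 0.0292
```

Run:
```python
from h import *
snap('wrist','w3.png');snap('side','s3.png')
s=manip.read_state();print(s['time_s'],s['tool_pos'],s['wrist_force'],s['width'])
a=cv2.imread('pics/s3.png')[90:220,180:340];b=cv2.resize(a,None,fx=4,fy=4,interpolation=cv2.INTER_CUBIC);cv2.imwrite('pics/s3c.png',b)
```

```text
9.775 [ 0.5325 -0.2352  0.1545] [-0.1347 -0.1074 -0.3574] 0.029835714968490232
```

View pics/w3.png

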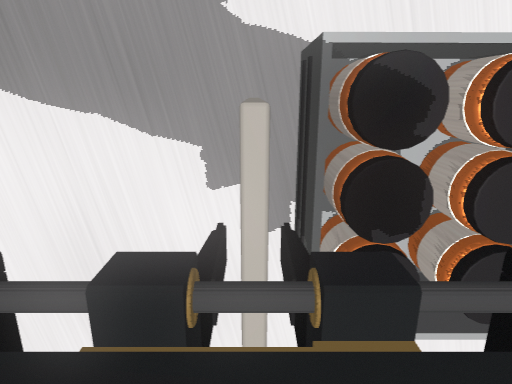

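View pics/s3c.png

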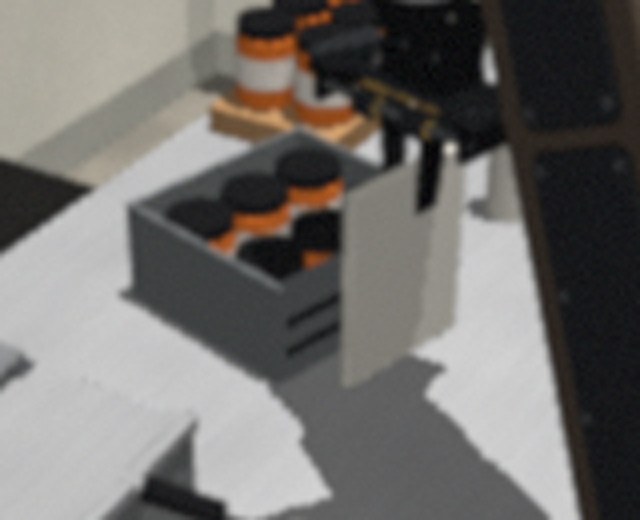

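The panel stands free between the open fingers, 42 mm out from the crate. I'm tipping it gently toward the rim.

>>> jog_arm:
  dp:
    - [0.003,0,0]
    - [0.004,0,0]
    - [0.004,0,0]
    - [0.004,0,0]
    - [0.004,0,0]
  spin: [0,0,0,0,0]
  fingers: [175,175,175,175,175]

```text
time_s: 10.4
tool_pos: [0.5513, -0.2399, 0.1546]
orientation: [3.142, -0.0, -0.244]
wrist_force: [-0.7, -0.3, 0.1]
width: 0.0296
```

>>> jog_arm:
  dp:
    - [0.004,0,0]
    - [0.004,0,0]
    - [0.004,0,0]
    - [0.004,0,0]
    - [0.004,0,0]
  spin: [0,0,0,0,0]
  fingers: [175,175,175,175,175]

```text
time_s: 11.02
tool_pos: [0.5706, -0.2447, 0.1546]
orientation: [3.142, -0.0, -0.244]
wrist_force: [-0.0, -0.4, -1.2]
width: 0.0297
```

>>> jog_arm:
  dp:
    - [0.004,0,0]
    - [0.004,0,0]
    - [0.004,0,0]
    - [0.003,0,0]
    - [0,0,0]
  spin: [0,0,0,0,0]
  fingers: [175,175,175,175,175]

```text
time_s: 11.65
tool_pos: [0.5851, -0.2483, 0.1546]
orientation: [3.141, -0.0, -0.244]
wrist_force: [1.1, -0.6, 0.3]
width: 0.0298
```

Run:
```python
from h import *
snap('wrist','w4.png');snap('side','s4.png')
s=manip.read_state();print(s['time_s'],s['tool_pos'],s['wrist_force'],s['width'])
a=cv2.imread('pics/s4.png')[90:220,180:340];b=cv2.resize(a,None,fx=4,fy=4,interpolation=cv2.INTER_CUBIC);cv2.imwrite('pics/s4c.png',b)
```

```text
11.75 [ 0.585  -0.2482  0.1547] [0.6323 0.1389 0.3182] 0.030005592120948686
```

View pics/w4.png

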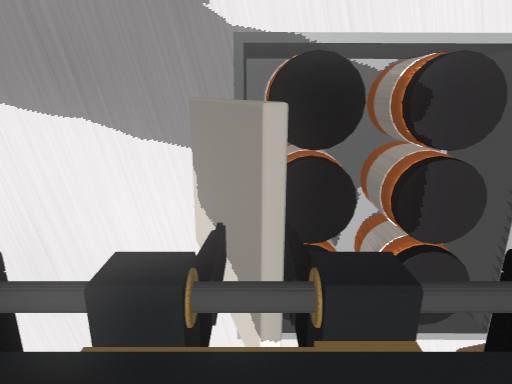

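View pics/s4c.png

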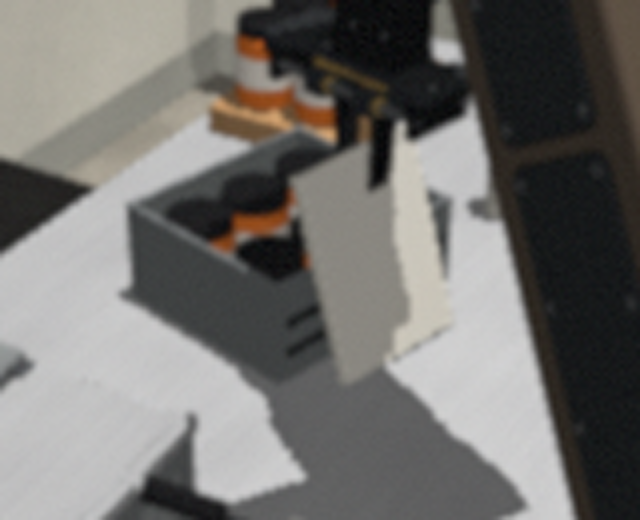

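>>> jog_arm:
  dp:
    - [0.002,0,0]
    - [0.002,0,0]
    - [0.001,0,0]
    - [0,0,0]
    - [0,0,0]
  spin: [0,0,0,0,0]
  fingers: [175,175,175,175,175]

```text
time_s: 12.38
tool_pos: [0.5897, -0.2494, 0.1546]
orientation: [3.142, 0.0, -0.244]
wrist_force: [-0.7, -0.3, -0.1]
width: 0.0295
```

>>> jog_arm:
  dp:
    - [0,0,0]
    - [0,0,0]
    - [0,0,0]
    - [0,0,0]
    - [0,0,0]
  spin: [0,0,0,0,0]
  fingers: [168,160,145,120,80]

```text
time_s: 13.0
tool_pos: [0.5898, -0.2495, 0.1546]
orientation: [3.142, -0.0, -0.244]
wrist_force: [-0.4, 0.3, -0.0]
width: 0.0551
```

Run:
```python
from h import *
ci=manip.camera_info('wrist');snap('wrist','w5.png');snap('side','s5.png')
s=manip.read_state();print(s['time_s'],s['tool_pos'],s['wrist_force'],s['width'])
a=cv2.imread('pics/s5.png')[90:220,180:340];b=cv2.resize(a,None,fx=4,fy=4,interpolation=cv2.INTER_CUBIC);cv2.imwrite('pics/s5c.png',b)
```

```text
13.1 [ 0.5898 -0.2495  0.1546] [ 0.6696 -0.2777 -0.1048] 0.06221403509855427
```

View pics/w5.png

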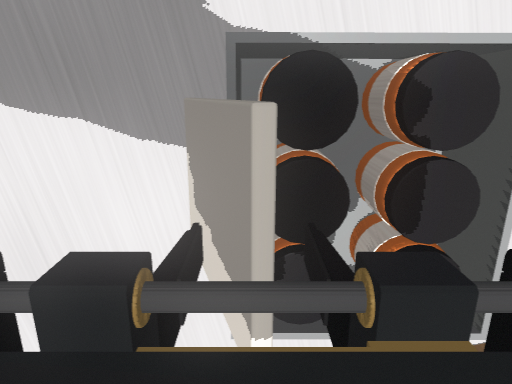

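View pics/s5c.png

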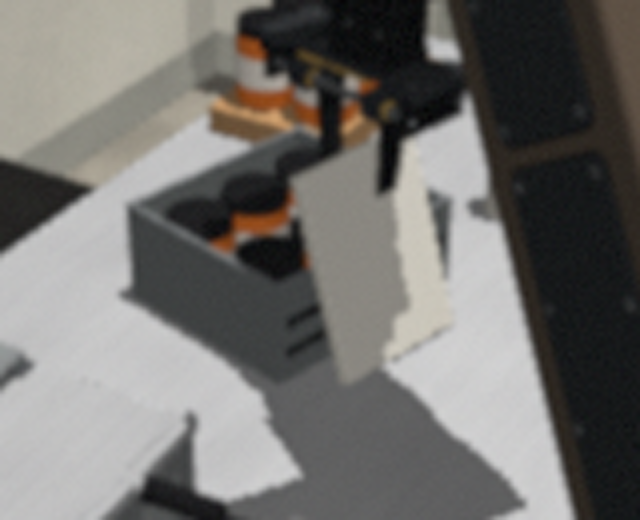

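Run:
```python
from plan import *
ci=manip.camera_info('wrist')
yw=-.2442;ex=np.array([np.cos(yw),np.sin(yw),0])
P=plane('w',[[276,104],[272,335]],.1785,ci);Q=plane('w',[[252,102],[251,335]],.1826,ci)
R=plane('w',[[227,34]],.1,ci);piv=np.array([.5325,-.2352,0])@ex+.006
print('rear top u',P@ex-piv,'front top',Q@ex-piv,'rim',R@ex-piv, 'expect',.19*np.sin(.349))
print(np.degrees(np.arcsin((P@ex-piv)/.19)))
p=manip.read_state()['tool_pos']
plan([(p[0],p[1],.29,-14,3),(.55,-.13,.30,10,5),(.50,.0,.30,50,5),(.49,.08,.30,94,5)],start=[*p,-14])
```

```text
rear top u [0.0634 0.0635] front top [0.0535 0.0529] rim [0.0381] expect 0.06497207005555256
[19.4934 19.5187]
[[0.0, 0.0, -0.045], [0.0, 0.0, -0.045], [0.0, 0.0, -0.045], [-0.013, -0.021, -0.002], [-0.012, -0.022, -0.002]] [0.0, -0.0, -0.0, -4.8, -4.8]
[[-0.01, -0.023, -0.002], [-0.008, -0.024, -0.002], [-0.005, -0.025, -0.002], [-0.005, -0.027, -0.0], [-0.002, -0.028, -0.0]] [-4.8, -4.8, -4.8, -8.0, -8.0]
[[0.002, -0.028, -0.0], [0.007, -0.027, -0.0], [0.01, -0.026, -0.0], [0.011, -0.012, -0.0], [0.013, -0.01, -0.0]] [-8.0, -8.0, -8.0, -8.8, -8.8]
[[0.014, -0.008, -0.0], [0.015, -0.006, -0.0], [0.015, -0.003, -0.0]] [-8.8, -8.8, -8.8]
end [0.4903 0.0795 0.2996] 93.99999999999999
```

The panel rests on the rim at about 19.5° by the wrist view. I'm opening fully, lifting clear and moving to the machine.

>>> jog_arm:
  dp:
    - [0,0,0]
    - [0,0,0]
    - [0,0,0]
    - [0,0,-0.015]
    - [0,0,-0.03]
  spin: [0,0,0,0,0]
  fingers: [0,0,0,0,0]

```text
time_s: 13.72
tool_pos: [0.5895, -0.2493, 0.2001]
orientation: [-3.141, 0.002, -0.244]
wrist_force: [-0.2, -0.0, 0.6]
width: 0.0948
```

>>> jog_arm:
  dp:
    - [0,0,-0.05]
    - [0,0,-0.05]
    - [-0.013,-0.021,-0.002]
    - [-0.013,-0.021,-0.002]
    - [-0.012,-0.022,-0.002]
  spin: [0,0,0,-4.8,-4.8]
  fingers: [0,0,0,0,0]

```text
time_s: 14.35
tool_pos: [0.566, -0.1781, 0.3069]
orientation: [3.141, -0.001, -0.074]
wrist_force: [-0.4, -0.1, 0.3]
width: 0.0952
```

>>> jog_arm:
  dp:
    - [-0.01,-0.023,-0.002]
    - [-0.008,-0.024,-0.002]
    - [-0.005,-0.025,-0.002]
    - [-0.005,-0.027,0]
    - [-0.002,-0.028,0]
  spin: [-5,-5,-5,-8,-8]
  fingers: [0,0,0,0,0]

```text
time_s: 14.98
tool_pos: [0.5214, -0.0544, 0.3128]
orientation: [3.141, -0.001, 0.469]
wrist_force: [0.5, 0.4, -0.1]
width: 0.0952
```

>>> jog_arm:
  dp:
    - [0.002,-0.028,0]
    - [0.007,-0.027,0]
    - [0.01,-0.026,0]
    - [0.011,-0.015,0]
    - [0.016,-0.012,0]
  spin: [-8,-8,-8,-9,-9]
  fingers: [0,0,0,0,0]

```text
time_s: 15.6
tool_pos: [0.484, 0.0613, 0.3128]
orientation: [3.14, -0.0, 1.203]
wrist_force: [0.2, -0.7, -0.3]
width: 0.0952
```

>>> jog_arm:
  dp:
    - [0.02,-0.008,0]
    - [0.022,-0.006,0]
    - [0.022,-0.003,0]
    - [0,0,0]
    - [0,0,0]
  spin: [-9,-9,-9,0,0]
  fingers: [0,0,0,0,0]

```text
time_s: 16.23
tool_pos: [0.4813, 0.1268, 0.3122]
orientation: [3.141, 0.0, 1.666]
wrist_force: [0.2, 0.5, 0.0]
width: 0.0952
```

Run:
```python
from h import *
ci=manip.camera_info('wrist');snap('wrist','w6.png');np.save('w6.npy',ci,allow_pickle=True);snap('side','s6.png');snap('top','t6.png')
s=manip.read_state();print(s['time_s'],s['tool_pos'],s['orientation'],s['wrist_force'],s['width'])
```

```text
16.375 [0.4814 0.1265 0.3118] [3.1414 0.0002 1.6667] [0.6519 0.2469 0.2444] 0.09524716748369402
```

View pics/w6.png

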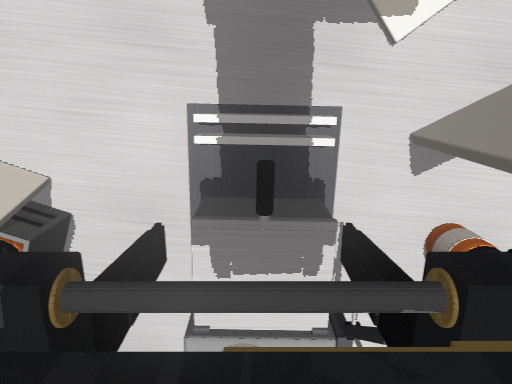

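View pics/t6.png

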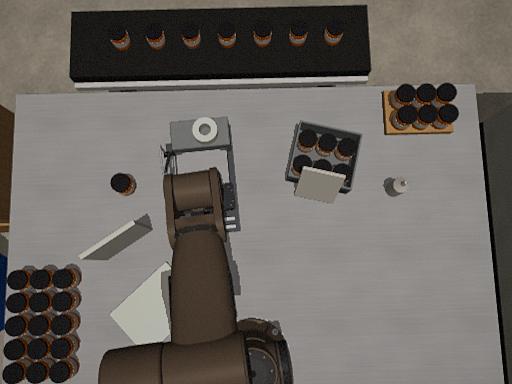

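View pics/s6.png

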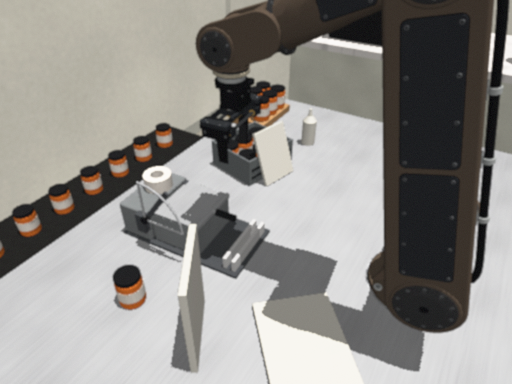

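The panel is leaning well on the crate. The flat white board at side (310,335) is one of the look-alikes: it has been knocked over, by the arm I think. I'll check later when that happened. Next is a better view of the pointer.

>>> jog_arm:
  dp:
    - [-0.009,0.035,0]
    - [-0.009,0.04,0]
    - [-0.01,0.04,0]
    - [0,0,0]
    - [0,0,0]
  spin: [0,0,0,0,0]
  fingers: [0,0,0,0,0]

```text
time_s: 17.0
tool_pos: [0.5981, 0.1101, 0.3113]
orientation: [-3.141, 0.0, 1.668]
wrist_force: [-0.0, 0.2, 0.3]
width: 0.0954
```

Run:
```python
from h import *
s=manip.read_state();print(s['time_s'],s['tool_pos'],s['orientation'],s['wrist_force'],s['width'])
ci=manip.camera_info('wrist');snap('wrist','w7.png');np.save('w7.npy',ci,allow_pickle=True)
W=ci['world_to_cam'];print(-W[:3,:3].T@W[:3,3])
a=[cv2.imread(f'pics/s{i}.png') for i in(3,4,5)]
cv2.imwrite('pics/s345.png',cv2.resize(cv2.hconcat([x[150:384,100:400] for x in a[:2]]),(800,312)))
```

```text
17.0 [0.5981 0.1101 0.3113] [-3.1407  0.0001  1.6677] [-0.0063  0.2076  0.2918] 0.09539840203399
[0.5222 0.1025 0.4812]
```

View pics/w7.png

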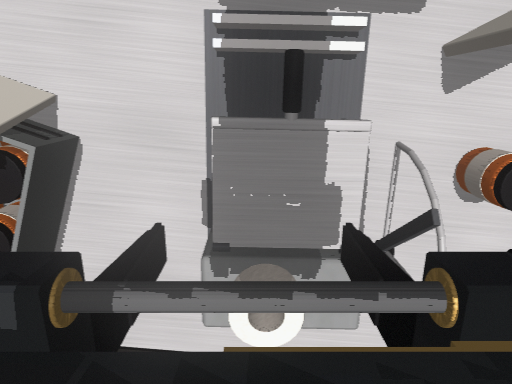

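View pics/s345.png

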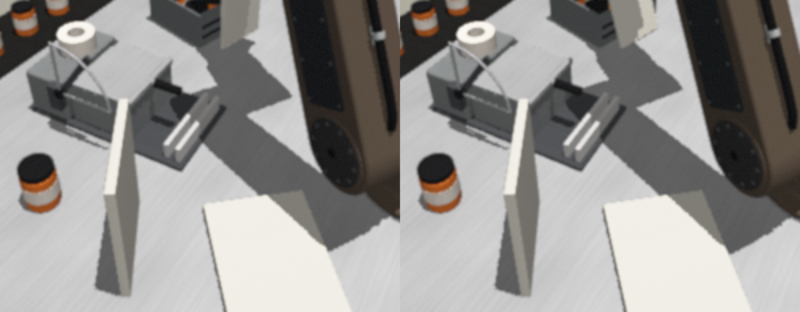

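Run:
```python
import cv2
a=cv2.imread('pics/w7.png')
cv2.imwrite('pics/w7a.png',cv2.resize(a[130:260,350:460],None,fx=4.6,fy=4.6,interpolation=cv2.INTER_CUBIC))
cv2.imwrite('pics/w7b.png',cv2.resize(a[0:140,195:385],None,fx=4.2,fy=4.2,interpolation=cv2.INTER_CUBIC))
```

```text
(no output)
```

View pics/w7a.png

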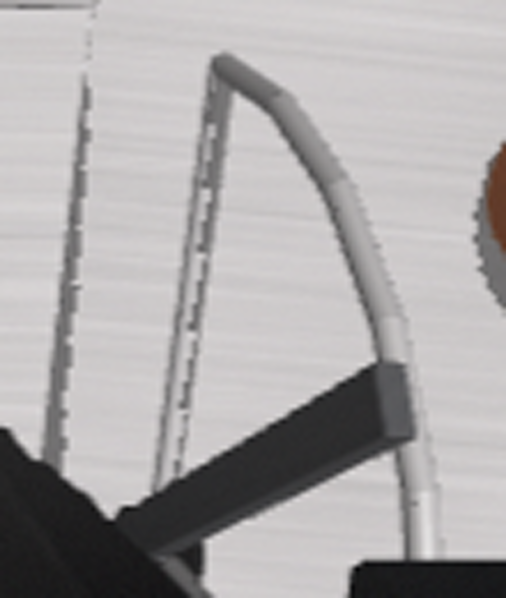

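View pics/w7b.png

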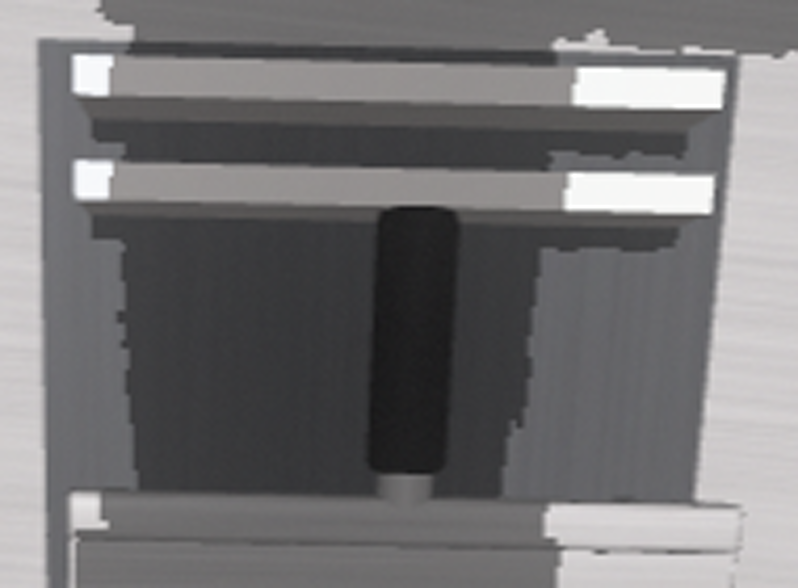

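```bash
cat > fit.py <<'E'
from h import *
ci=np.load('w7.npy',allow_pickle=True).item()
M=np.array([[-.255,-.105,.008],[-.255,.105,.008],[-.13,-.085,.111],[-.13,.085,.111],[-.198,0,.112],[-.136,0,.112]])
U=np.array([[204.5,9.5],[370.7,13.1],[211.2,117.4],[371.7,121],[294.5,49.3],[291.4,113]])
tc=lambda a:np.array([150,110])+np.array(a)/4.4
Mt=np.array([[-.255,.105,.008],[-.255,-.105,.008],[.133,.1,.113],[.133,-.1,.113]])
Ut=tc([[138,557],[400,530],[90,52],[343,30]])
def res(p,full=False):
    o=np.array([p[0],p[1],0]);
    r1=proj('w',mach(M,p[2],o),ci)-U; r2=proj('top',mach(Mt,p[2],o))-Ut
    return (r1,r2)
for nm,f in(('wrist',lambda p:res(p)[0].ravel()),('top',lambda p:res(p)[1].ravel()),('both',lambda p:np.r_[res(p)[0].ravel(),res(p)[1].ravel()])):
    s=least_squares(f,[.67,.151,.07]);print(nm,s.x,np.degrees(s.x[2]));print(np.round(s.fun.reshape(-1,2),1).tolist())
    o=np.array([s.x[0],s.x[1],0])
    P=lambda a,r:mach([[.02-r*np.cos(a),.108,.11+r*np.sin(a)]],s.x[2],o)
    t=least_squares(lambda a:(proj('w',P(a[0],.14),ci)[0]-[435.7,217.6]),[.9]);print('  w7 tip',t.x,t.fun)
    for tip in([165.6,171.3],): 
        t=least_squares(lambda a:(proj('top',P(a[0],.137))[0]-tip),[.9]);print('  top tip',t.x,t.fun)
    t=least_squares(lambda a:(proj('side',P(a[0],.137))[0]-[120+350/8-.5,170+195/8-.5]),[.9]);print('  side tip',t.x,t.fun)
E
python3 fit.py
```

```text
wrist [0.6726 0.1553 0.0764] 4.379852343864636
[[-0.8, -0.0], [0.5, 0.2], [0.1, -0.3], [-0.6, -0.5], [0.4, 0.6], [0.3, 0.0]]
  w7 tip [0.9438] [ 0.8982 -0.1562]
  top tip [0.9168] [-0.6862  0.1286]
  side tip [0.9563] [ 1.0193 -1.0899]
top [0.6698 0.1508 0.0714] 4.0902636881711025
[[0.0, 0.3], [0.1, 0.7], [-0.5, -0.3], [0.4, -0.7]]
  w7 tip [0.9659] [-2.8932  0.4429]
  top tip [0.9396] [ 0.4723 -0.0836]
  side tip [0.9737] [ 2.1157 -2.2942]
both [0.6725 0.1544 0.0729] 4.176033471866993
[[-0.8, -0.5], [0.5, 0.4], [-0.3, -0.8], [-0.9, -0.4], [0.3, 0.4], [-0.0, -0.1], [-0.9, -0.4], [-0.9, -0.1], [-1.6, -1.0], [-0.8, -1.5]]
  w7 tip [0.9433] [ 0.0642 -0.0109]
  top tip [0.9157] [-0.4852  0.0894]
  side tip [0.9554] [ 1.1427 -1.2147]
```

The pointer reads 0.943 rad (54.0°) in the wrist fit, 0.94 in the top fit and 0.956–0.974 in the side fit. In w7 the handle is at (293,80) and the pointer tip at (436,218). Moving onto the handle.

Run:
```python
from plan import *
plan([(.5015,.140,.22,94.2,4),(.5015,.140,.14,94.2,3),(.5015,.140,.091,94.2,3)])
```

```text
[[0.01, -0.023, 0.023], [0.01, -0.023, 0.023], [0.009, -0.024, 0.023], [0.009, -0.023, 0.023], [0.0, -0.0, 0.027]] [np.float64(0.3), np.float64(0.4), np.float64(0.3), np.float64(0.4), np.float64(-0.0)]
[[0.0, -0.0, 0.026], [0.0, -0.0, 0.027], [0.0, -0.0, 0.016], [0.0, -0.0, 0.016], [0.0, -0.0, 0.017]] [np.float64(-0.0), np.float64(-0.0), np.float64(-0.0), np.float64(-0.0), np.float64(-0.0)]
end [0.5018 0.1399 0.0907] 94.173889456056
```

>>> jog_arm:
  dp:
    - [0.01,-0.023,0.023]
    - [0.01,-0.023,0.023]
    - [0.009,-0.024,0.023]
    - [0.009,-0.023,0.023]
    - [0,0,0]
  spin: [0.3,0.4,0.3,0.4,0]
  fingers: [0,0,0,0,0]
  squeeze: 25

```text
time_s: 17.68
tool_pos: [0.5004, 0.1404, 0.2194]
orientation: [-3.14, 0.0, 1.645]
wrist_force: [1.5, 0.4, -0.4]
width: 0.0953
```

Run:
```python
from h import *
s=manip.read_state();print(s['time_s'],s['tool_pos'],s['orientation'])
ci=manip.camera_info('wrist');snap('wrist','w8.png');np.save('w8.npy',ci,allow_pickle=True)
```

```text
17.675 [0.5004 0.1404 0.2194] [-3.1397  0.0002  1.6453]
```

View pics/w8.png

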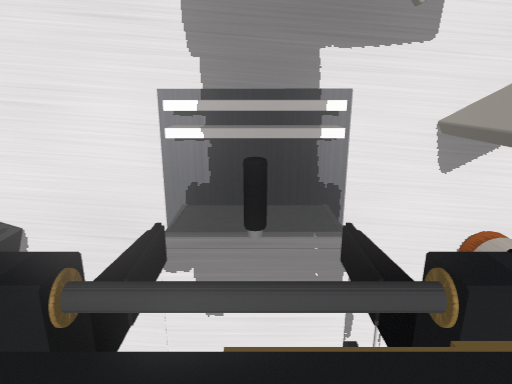

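The handle is at (255,158–230), centred between the fingers.

Run:
```python
from h import *
ci=np.load('w8.npy',allow_pickle=True).item()
print(plane('w',[[255,158],[255.5,229]],.112,ci))
```

```text
[[0.4742 0.1398 0.112 ]
 [0.5365 0.145  0.112 ]]
```

>>> jog_arm:
  dp:
    - [0,0,0.027]
    - [0,0,0.026]
    - [0,0,0.027]
    - [0,0,0.025]
    - [0,0,0.023]
  spin: [0,0,0,0,0]
  fingers: [0,0,0,0,0]

```text
time_s: 18.35
tool_pos: [0.504, 0.1399, 0.0918]
orientation: [3.139, -0.0, 1.644]
wrist_force: [0.8, 0.0, -0.3]
width: 0.0948
```

>>> jog_arm:
  dp:
    - [0,0,0]
    - [0,0,0]
    - [0,0,0]
    - [0,0,0]
    - [0,0,0]
  spin: [0,0,0,0,0]
  fingers: [255,255,255,255,255]

```text
time_s: 18.98
tool_pos: [0.5026, 0.1401, 0.092]
orientation: [3.141, 0.0, 1.644]
wrist_force: [-0.3, 0.1, 0.6]
width: 0.0505
```

>>> jog_arm:
  dp:
    - [0,0,0]
    - [0,0,0]
    - [0,0,0]
    - [0,0,0]
    - [0,0,0]
  spin: [0,0,0,0,0]
  fingers: [255,255,255,255,255]

```text
time_s: 19.6
tool_pos: [0.5023, 0.1417, 0.0916]
orientation: [3.141, -0.002, 1.644]
wrist_force: [-0.8, 16.4, -2.1]
width: 0.0195
```

>>> jog_arm:
  dp:
    - [0.001,0,0]
    - [0.001,0,0]
    - [0,0,0]
    - [0,0,0]
    - [0,0,0]
  spin: [0,0,0,0,0]
  fingers: [255,255,255,255,255]

```text
time_s: 20.23
tool_pos: [0.5023, 0.1419, 0.0916]
orientation: [-3.141, 0.0, 1.644]
wrist_force: [-0.9, -0.9, -1.5]
width: 0.019
```

Run:
```python
import numpy as np
from h import *
print(manip.read_state()['tool_pos'],manip.read_state()['wrist_force'],manip.read_state()['width'])
th=np.linspace(0,.943,21); P=np.c_[.19*(1-np.cos(th)),-.19*np.sin(th)]
acc=np.zeros(2);o=[]
for p in P[1:]:
    d=np.round(p-acc,4);acc+=d;o.append([0,float(d[0]),float(d[1])])
for k in range(0,20,5):print(o[k:k+5])
```

```text
[0.5023 0.1419 0.0916] [-0.9021 -0.9105 -1.5175] 0.01903108425882017
[[0, 0.0002, -0.009], [0, 0.0006, -0.0089], [0, 0.0011, -0.0089], [0, 0.0015, -0.0088], [0, 0.0019, -0.0088]]
[[0, 0.0023, -0.0086], [0, 0.0027, -0.0086], [0, 0.0031, -0.0084], [0, 0.0035, -0.0082], [0, 0.0038, -0.0081]]
[[0, 0.0043, -0.0079], [0, 0.0046, -0.0077], [0, 0.005, -0.0074], [0, 0.0053, -0.0072], [0, 0.0057, -0.007]]
[[0, 0.006, -0.0066], [0, 0.0062, -0.0064], [0, 0.0066, -0.0061], [0, 0.0069, -0.0057], [0, 0.0071, -0.0055]]
```

>>> jog_arm:
  dp:
    - [0,0,-0.009]
    - [0,0.001,-0.009]
    - [0,0.001,-0.009]
    - [0,0.0015,-0.009]
    - [0,0.002,-0.009]
  spin: [0,0,0,0,0]
  fingers: [255,255,255,255,255]

```text
time_s: 20.85
tool_pos: [0.5079, 0.1424, 0.1373]
orientation: [3.141, 0.0, 1.644]
wrist_force: [2.1, -3.2, -5.0]
width: 0.0193
```

>>> jog_arm:
  dp:
    - [0,0.002,-0.0085]
    - [0,0.0027,-0.0085]
    - [0,0.003,-0.0084]
    - [0,0.0035,-0.0082]
    - [0,0.004,-0.008]
  spin: [0,0,0,0,0]
  fingers: [255,255,255,255,255]

```text
time_s: 21.48
tool_pos: [0.523, 0.1435, 0.1786]
orientation: [-3.141, 0.0, 1.644]
wrist_force: [2.2, -4.7, -5.1]
width: 0.0191
```

>>> jog_arm:
  dp:
    - [0,0.0043,-0.0079]
    - [0,0.0046,-0.0077]
    - [0,0.005,-0.0074]
    - [0,0.0053,-0.0072]
    - [0,0.0057,-0.007]
  spin: [0,0,0,0,0]
  fingers: [255,255,255,255,255]

```text
time_s: 22.1
tool_pos: [0.5481, 0.1454, 0.2157]
orientation: [-3.141, 0.0, 1.644]
wrist_force: [2.7, -3.5, -5.7]
width: 0.0198
```

>>> jog_arm:
  dp:
    - [0,0.006,-0.0066]
    - [0,0.0062,-0.0064]
    - [0,0.0066,-0.0061]
    - [0,0.0069,-0.0057]
    - [0,0.0071,-0.0052]
  spin: [0,0,0,0,0]
  fingers: [255,255,255,255,255]

```text
time_s: 22.72
tool_pos: [0.5808, 0.1479, 0.2457]
orientation: [-3.141, 0.0, 1.644]
wrist_force: [-0.5, -3.8, -6.6]
width: 0.0196
```

>>> jog_arm:
  dp:
    - [0,0,0]
    - [0,0,0]
    - [0,0,0]
    - [0,0,0]
    - [0,0,0]
  spin: [0,0,0,0,0]
  fingers: [255,255,255,255,255]

```text
time_s: 23.35
tool_pos: [0.5805, 0.1478, 0.2454]
orientation: [3.141, 0.0, 1.644]
wrist_force: [0.7, -3.4, -2.9]
width: 0.0194
```

Run:
```python
from h import *
s=manip.read_state();print(s['time_s'],s['tool_pos'],s['orientation'],s['wrist_force'],s['width'])
ci=manip.camera_info('wrist');snap('wrist','w9.png');np.save('w9.npy',ci,allow_pickle=True);a=snap('side','s9.png');b=snap('top','t9.png')
a=cv2.imread('pics/s9.png')
cv2.imwrite('pics/s9c.png',cv2.resize(a[110:270,100:300],None,fx=4,fy=3.75,interpolation=cv2.INTER_CUBIC))
x=(s['tool_pos'][0]-.6915)/np.cos(.0733);z=s['tool_pos'][2]+.0188-.11;print(np.hypot(x,z),np.arctan2(z,-x))
```

```text
23.35 [0.5805 0.1478 0.2454] [3.1415 0.     1.6443] [ 0.7379 -3.4112 -2.8999] 0.019358277487463497
0.19018765235181773 0.945565729490548
```

View pics/w9.png

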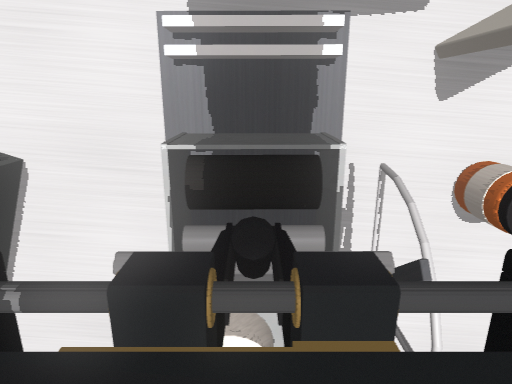

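View pics/s9c.png

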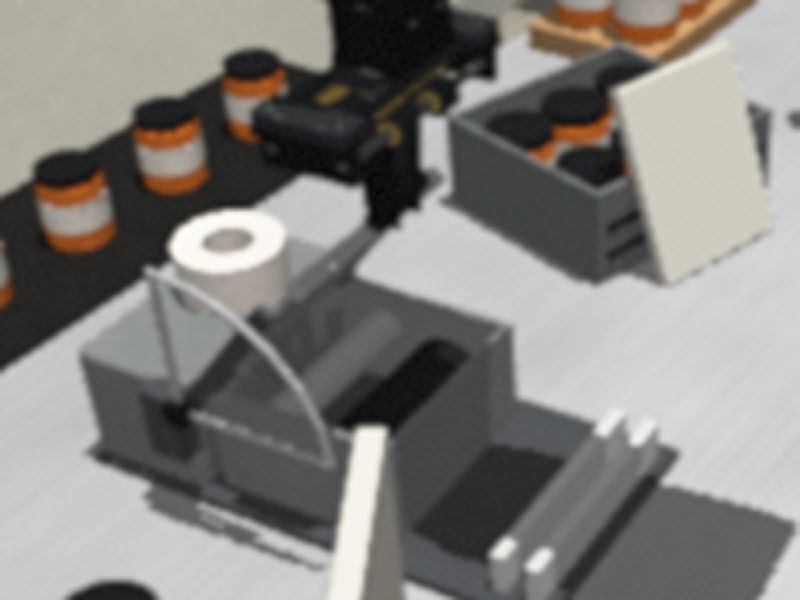

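View pics/t9.png

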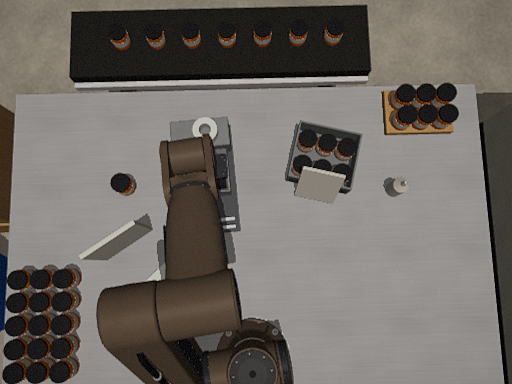

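The flap angle from the grip travel is 0.944 rad, independent of the hinge estimate. Now I'll check it against the pointer in the same images.

Run:
```python
from h import *
O=np.array([.6725,.1545,0]);Y=.0733
im=cv2.imread('pics/s9.png');x,y,w,h=130,150,90,75;S=8
c=cv2.resize(im[y:y+h,x:x+w],None,fx=S,fy=S,interpolation=cv2.INTER_CUBIC)
raw=c.copy()
def L(a,r,yy,off=0): return mach([[.02-q*np.cos(a)+off*np.sin(a),yy,.11+q*np.sin(a)+off*np.cos(a)] for q in r],Y,O)
f2=lambda p:[tuple(int(v) for v in ((q-np.array([x,y])+.5)*S)) for q in p]
for a,col in((.90,(0,0,255)),(.944,(0,255,0)),(.99,(255,0,0))):
    for seg in(L(a,(0,.14),.108),L(a,(0,.15),.085),L(a,(.15,.218),0)):
        p=f2(proj('side',seg));cv2.line(c,p[0],p[1],col,1)
cv2.imwrite('pics/s9o.png',c);cv2.imwrite('pics/s9r.png',raw)
a=cv2.imread('pics/w9.png');cv2.imwrite('pics/w9c.png',cv2.resize(a[150:360,330:460],None,fx=2.8,fy=2.8,interpolation=cv2.INTER_CUBIC))
ci=np.load('w9.npy',allow_pickle=True).item()
for an in(.9,.944,.99):print(an,proj('w',L(an,(.14,),.108),ci), 'base',proj('w',mach([[-.255,.105,.008],[-.255,-.105,.008]],Y,O),ci))
```

```text
0.9 [[424.0645 261.2702]] base [[350.6878  10.824 ]
 [155.7841  10.7175]]
0.944 [[425.849  271.1714]] base [[350.6878  10.824 ]
 [155.7841  10.7175]]
0.99 [[427.5301 281.7897]] base [[350.6878  10.824 ]
 [155.7841  10.7175]]
```

View pics/s9o.png

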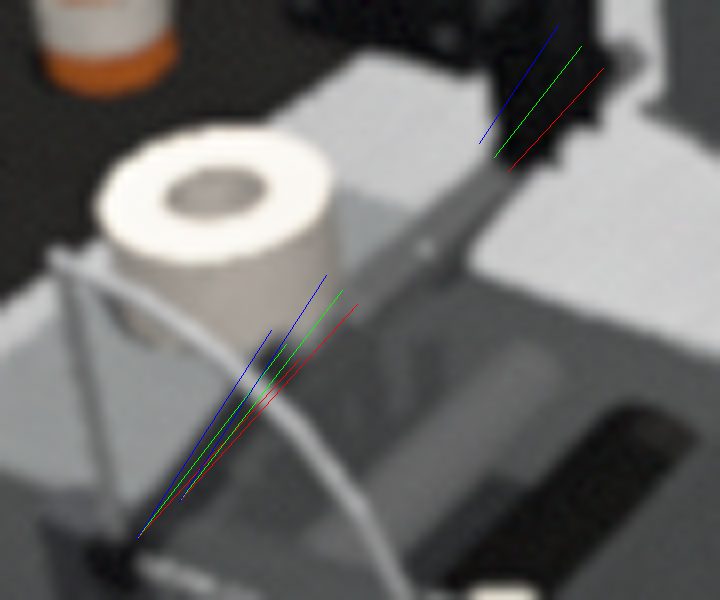

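View pics/s9r.png

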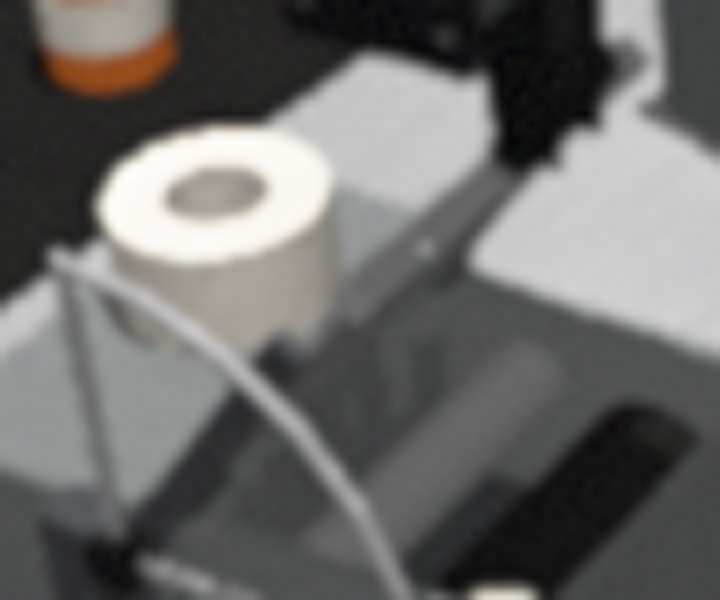

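View pics/w9c.png

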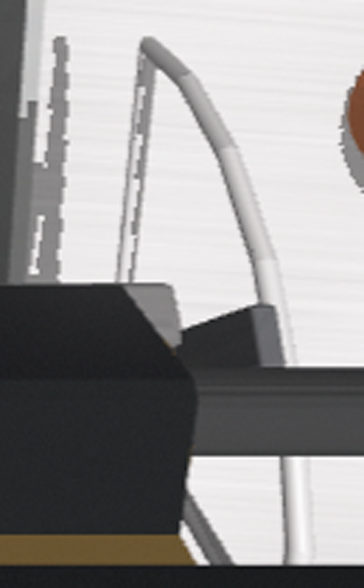

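Run:
```python
from h import *
s=manip.read_state();print(s['time_s'],s['tool_pos'],s['wrist_force'],s['width'],np.abs(s['joint_vel']).max())
print(manip.finish_job())
```

```text
23.5 [0.5805 0.1478 0.2454] [ 0.6164 -2.8842 -3.834 ] 0.019544131099433155 0.0011044292366984532
the job is handed in; nothing more can be done
None
```

I handed the job in at 23.5 s. The guard panel leans on the crate, and the arm is holding the flap in line with the pointer.

- **Panel:** I lifted it straight out of its slot, stood it about 42 mm out from the crate and tipped it gently onto the rim. The wrist image gives 19.5° from upright. I let go of it, and it was still leaning there in the last top and side views.
- **Flap:** it stands at 0.944 rad, worked out from how far the grip point travelled. The pointer read 0.943 rad in the wrist fit and 0.94 in the top fit; the side fit read slightly more, 0.956–0.974. With the flap up, the side and last wrist views agreed with 0.944. The arm was still, with a grip width of 19.5 mm and a wrist force of about 5 N.
- **Jar, label roll and glue bottle:** all three look unmoved in the last views, and I kept clear of the pointer.
- **Not clean:** one of the two larger look-alike boards standing left of the robot was knocked flat before 9.7 s. The arm probably caught it while I fetched the panel. I did not see it happen, no notable force showed in the readings, and I left it lying on the bench.

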